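# Open the sensor case and load its battery

### The arm

A 6-joint arm with a two-finger parallel gripper is mounted at the origin on the work surface. World frame = base frame: x ahead of the robot, y to its left, z up, the work surface at z = 0. Lengths are in m, angles in rad, forces in N, time in s.
With the tool pointing down it reaches from about 0.325 to 0.75 m from the base axis. Payload 7.6 kg.
Tool frame: the origin (TCP) lies at the very end of the fingers, on their centre line; the grasp point (between the pads) lies 19 mm behind it (robot.grasp_offset is the z of the grasp point in the tool frame, in m); z points along the fingers, y is the line along which they close (so a half turn about z gives the same grasp; the last joint's range is limited). The gripper opens to 85 mm and grips with 20 to 120 N. Pads are 22 mm wide; open, the fingers measure 114 mm over their backs; the gripper's body (76 mm by 85 mm) begins 54 mm behind the grasp point. The pads swing forward as they close: fully open they stand 13 mm farther back than shut.
Start: joints at [1.122, 0.052, 1.401, -0, 1.689, -0.07], TCP at [0.194, 0.488, 0.231] pointing down, gripper open.
Joint ranges: [-2.9, 2.9], [-0.91, 2.17], [0.12, 2.37], [-1.06, 4.2], [0.26, 2.73], [-2.93, 2.93]. Speed limits (rad/s): [2.57, 2.57, 3.01, 3.14, 3.14, 3.14].

### API

Orientations are given as a unit quaternion [w, x, y, z].
In Python, from workcell import robot gives the robot as it stands.
- The arm moves only by the tool carry_out, never from a script. Its argument "motion" is a list of rows, each an object with "xyz": the shift along the tool's x, y, z normalised to -1 to 1, where 1 is 60 mm, a list of three; "roll": the turn about the tool's z normalised to -1 to 1, where 1 is 8 degrees; "claw": the closure, from 0 (fully open) to 1 (shut). In form: [{"xyz": [tx, ty, tz], "roll": roll, "claw": claw}, ...]. A call has 1 to 8 rows; each row shifts and turns the commanded pose from where the row before left it, along the tool's axes as they then stand; what a row does not reach is not made up. A row lasts 1/8 s, in which the tool goes at most 62.5 mm and 10.7 degrees, less where a joint would pass 70% of its speed; a pose out of reach is approached as far as the arm can. A call with a number of a shift or a turn outside -1 to 1 is refused whole. A call with a gripper value outside its range is refused whole. The fingers move at their own pace and stop on an object; "force" is the grip in N (left out, the last holds). Time passes only in rows, so rows that do not move let the fingers close. It gives the time, the measured TCP pose, the force, the opening and the grip force at its end, in the units of the state.
- robot.observe(): the state, without advancing time (a new reading comes with each control period).
- robot.get_image(name): name is "side" or "top" or "wrist"; returns the picture (420x560x3 uint8, blue, green, red); there is no depth.
- robot.camera_model(name): a dict with "K" (3x3 intrinsics, pixels), "distortion" ([k1, k2, p1, p2, k3] as OpenCV has them; the pictures are not rectified), "eye" and "attitude" of the camera in the world. Camera axes: x right, y down, z forward; pixel columns grow to the right and rows downward; lengths in m; the calibration is good to about 2 mm. A picture is of the moment at which its call begins: read the wrist's pose just before it. camera_model takes no time and is no camera call; for the wrist camera it gives the pose at the moment of the call.
- robot.job_done(): hands the job in; it is judged then, once.
The state is a dict: "clock": time; "qpos": joint angles; "qvel": joint speeds; "joint_torque": joint torques, N m; "eef_pos": TCP position; "tcp_rot": TCP orientation; "contact_force": force on the tool from outside, world axes, zero at the start; "torque": the same for the moment, N m; "width": opening from 0.0 (shut) to 1.0 (fully open); "grip_force": force on a finger pad.
Only numpy, scipy, OpenCV 4.12 (cv2) and the standard library are available. Lean on these libraries where they do the work, as an engineer would, in place of code of your own. Each camera call takes 0.05 s, during which the arm holds its last target. There are 200 camera calls.

### The job

Push the lid of the yellow instrument case up past its balance point without flinging or dropping it, and press it back against its rubber stop with about 10 newtons to make sure that it is fully open and stays open by itself. Then lower the black battery pack gently, upright, into its bay inside the case, fully down on the floor, and let go of it. Be gentle with the case, never pushing on it harder than about 15 newtons, and leave the other things on the table where they are.

Things in the scene. Friction and masses are not known exactly. Their poses are not given: they have to be found in the camera images.
- case: Yellow plastic instrument case, fixed: an open box 190 (x) x 170 (y) x 70 mm outside, walls 4 mm, floor 8 mm, with a hinged lid. Origin: centre of its underside; z up. The hinge runs along x at its -y side (y = -85, z = 70.5 mm); the lid's lip overhangs its +y side. Nothing inside is higher than the bay's ribs, 20 mm above the table.
- lid: The lid, 0.3 to 0.55 kg: plate 190 (x) x 195 (y) x 6 mm, 18 mm with its raised top panel. Origin on the hinge axis, mid-width, in its underside's plane; x along the hinge as the case's x, y to the lip, z out of its top. Opens about +x: the lip goes up and over to the case's -y side. Angle of its z from vertical: 0 to 0.05 shut, 1.5 balanced (below, it falls shut), 1.85 to 1.92 rad at the stop.
- lid_lip (a point): Middle of the lower edge of the lid's lip, 195 mm from the hinge; axes as the lid's. The lip is 190 mm wide and 6 mm thick and overhangs the case wall by 25 mm, free beneath. No latch; lightly damped hinge. The rubber stop yields by about 3 mm for 10 N at the lip; where it begins differs from case to case. The open lid rests on it by its weight.
- bay (a point): Centre of the floor of the battery bay, 8 mm above the table, 12 mm to +y of the case's centre; axes as the case's. The bay is 41 (x) x 85 (y) mm between low ribs that stand 12 mm above its floor; beside the ribs the case is open, with 66 mm at either side in x.
- pack: Black battery pack, a block 36 (x) x 80 (y) x 50 (z) mm, 0.15 to 0.3 kg, with a paper band and two brass contacts on top, standing on the table. Origin at the centre of its underside. Long side y goes along the bay's y, either way round.
- scale: Bystander: white table scale, 160 x 230 x 56 mm, origin under its centre.
- dish: Bystander: shallow clear dish, 80 mm across, 15 mm high, origin under its centre.
- phone: Bystander: black phone lying flat, 75 x 150 x 9 mm, origin under its centre.
- tape: Bystander: roll of yellow tape lying flat, 110 mm across, 25 mm high, origin under its centre.
- screwdriver: Bystander: screwdriver lying on the table, origin at its underside.
- brick: Bystander: black charger block, 70 x 45 x 30 mm, lying flat, lower than the battery pack; origin under its centre.
- notebook: Bystander: blue notebook stack, 120 x 180 x 30 mm, origin under its centre.

How it is judged:
On the way, in this order (a step that is already met when the one before it is completed fails the run):
1. the lid has been raised past its balance point (1.6 rad) (angle between lid's own z axis and vertical above 1.6 rad).
2. the open lid is pressed back against its stop with 6 to 15 N for 0.3 s (angle between lid's own z axis and vertical above 1.8 rad and contact force between anything else and case between 6 and 15 N), for 0.3 s.
3. the pack is down in its bay, with the lid open (horizontal distance between pack and bay below 0.005 m and z of pack in the frame of bay below 0.003 m and angle between pack's own z axis and vertical below 0.06 rad and angle between the y axis of pack and the y axis of case, either way round below 0.12 rad and angle between lid's own z axis and vertical above 1.75 rad), for 0.2 s.
At the end, for the whole second after the job is handed in: The lid stands open by itself at more than 1.75 rad and at rest; the pack is released and at rest in the bay: its centre within 5 mm of the bay's centre, its underside within 3 mm of the bay floor, upright within 0.06 rad, its long side along the bay within 0.12 rad (all of step 3 and angular speed of lid below 0.1 rad/s and linear speed of pack below 0.02 m/s); the robot touches nothing.
It fails at once if the robot pushes on the case or its lid with more than 20 N (contact force between any of the fingers, the arm and case above 20 N).
It fails at once if the pack is dropped or rammed into the case: more than 45 N between them (contact force between pack and case above 45 N).
It fails at once if the lid is flung or dropped: it turns faster than 2.5 rad/s (angular speed of lid above 2.5 rad/s).
It fails at once if another thing on the table is moved by more than 20 mm (distance of any of scale, dish, phone, tape, screwdriver, brick, notebook from where it was at the start of the episode above 0.02 m).
It also fails if it takes over 67 s, if anything falls off the work surface, if the arm or the gripper's body presses on something with over 40 N, if the wrist force passes 120 N, or if a joint passes its speed limit or range.

## Working session

There is one attempt and no reset: what is moved stays moved. The work goes in short steps, Python scripts to look and compute and a tool call to move; the robot and the scene stay as the last step left them, time stands still between calls to the robot, and variables do not carry over. Pictures are saved under pics/ and viewed, at most 10 in all, crops included, and the job is handed in when it is done.

Besides the shell and the picture viewer there is one more tool, called after "Request:" by a JSON object that holds its "name" and its "arguments". carry_out: Moves the arm, as the interface text tells. Scaled input: -1 to 1 covers 60 mm each way for a shift and 8 degrees each way for a turn. Its arguments: {"type":"object","properties":{"motion":{"type":"array"},"force":{"type":"number"}},"required":["motion"]}

```bash
ls; mkdir -p pics; python3 - <<'E'
from workcell import robot
import cv2
print(robot.observe())
for n in("side","top","wrist"):
    m=robot.camera_model(n); print(n,m)
    cv2.imwrite(f"pics/{n}0.png",robot.get_image(n))
print([a for a in dir(robot) if a[0]!='_'], robot.grasp_offset)
E
```

```text
pics
{'clock': 0.0, 'qpos': array([ 1.12172933e+00,  5.28211227e-02,  1.40174659e+00, -1.89154720e-05,
        1.68859526e+00, -7.03189310e-02]), 'qvel': array([ 0.0007488 , -0.00087246,  0.00237238,  0.00013061, -0.00044741,
       -0.00046186]), 'joint_torque': array([ 7.41194071e-04, -3.81670976e+01, -3.60191274e+01, -3.27749774e-05,
        6.20258827e-03,  3.02388770e-06]), 'eef_pos': array([0.193982  , 0.48751811, 0.23046958]), 'tcp_rot': array([-1.92538612e-04,  1.88245180e-01,  9.82121752e-01, -7.61245916e-04]), 'contact_force': array([ 0.59085169, -1.17395122, -0.59579047]), 'torque': array([ 0.01618012,  0.01473888, -0.0062616 ]), 'grip_force': 0.0, 'width': 1.0010394180902955}
side {'K': array([[460.74520219,   0.        , 278.73307528],
       [  0.        , 460.74520219, 201.88279109],
       [  0.        ,   0.        ,   1.        ]]), 'distortion': array([0.05432945, 0.        , 0.        , 0.        , 0.        ]), 'eye': array([-0.15108094, -0.73613711,  1.15495564]), 'attitude': array([-0.34434639,  0.85599112, -0.35483312,  0.15099082])}
top {'K': array([[497.89760223,   0.        , 287.1521258 ],
       [  0.        , 497.89760223, 210.60667316],
       [  0.        ,   0.        ,   1.        ]]), 'distortion': array([0.04663066, 0.        , 0.        , 0.        , 0.        ]), 'eye': array([ 0.27259046, -0.04848346,  1.55759226]), 'attitude': array([-0.07434637,  0.71913412, -0.68676589,  0.07530834])}
wrist {'K': array([[290.59395739,   0.        , 278.28513614],
       [  0.        , 290.59395739, 208.22852742],
       [  0.        ,   0.        ,   1.        ]]), 'distortion': array([-0.05108495,  0.        ,  0.        ,  0.        ,  0.        ]), 'eye': array([0.11827742, 0.51732651, 0.37287967]), 'attitude': array([0.13257649, 0.81706993, 0.55409417, 0.08831685])}
['Unreachable', 'camera_model', 'get_image', 'grasp_offset', 'job_done', 'observe'] -0.0187
```

View pics/top0.png

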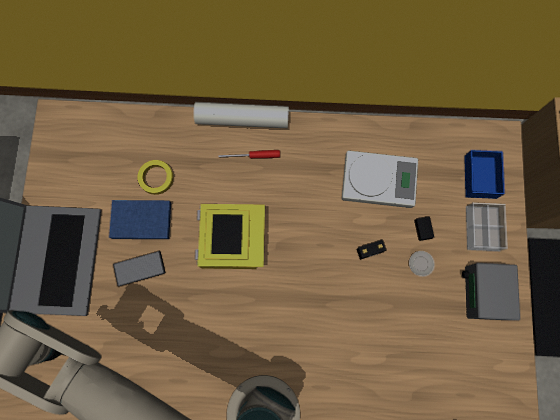

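View pics/side0.png

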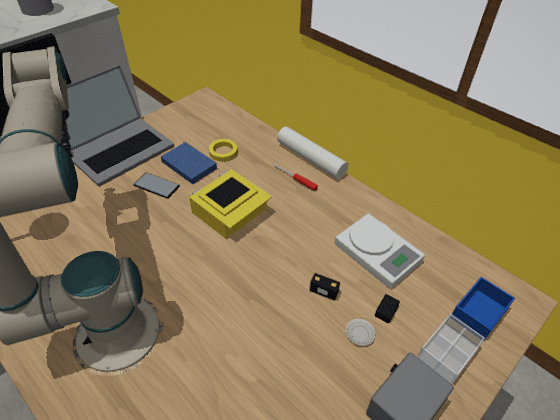

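The top view shows the case at about (232,236) with its hinge on the left (x≈198), so the lip is at x≈265, towards world −y. The pack is at (372,250) and the brick at (425,228). The side view agrees.

```bash
cat > h.py <<'E'
import numpy as np, cv2
from workcell import robot
from scipy.spatial.transform import Rotation as R
def rot(q): return R.from_quat([q[1],q[2],q[3],q[0]]).as_matrix()
def ray(m,uv):
    p=cv2.undistortPoints(np.array(uv,float).reshape(-1,1,2),m["K"],m["distortion"])[:,0]
    d=np.c_[p,np.ones(len(p))]@rot(m["attitude"]).T
    return m["eye"],d
def plane(m,uv,z):
    e,d=ray(m,uv); return e+d*((z-e[2])/d[:,2])[:,None]
def proj(m,P):
    A=rot(m["attitude"]).T
    return cv2.projectPoints(np.array(P,float),cv2.Rodrigues(A)[0],-A@m["eye"],m["K"],m["distortion"])[0][:,0]
def big(mask,roi):
    x0,y0,x1,y1=roi; k=np.zeros_like(mask); k[y0:y1,x0:x1]=mask[y0:y1,x0:x1]
    c,_=cv2.findContours(k,cv2.RETR_EXTERNAL,cv2.CHAIN_APPROX_NONE)
    return max(c,key=cv2.contourArea)[:,0]
E
python3 - <<'E'
from h import *
np.set_printoptions(precision=4,suppress=True)
im=cv2.imread("pics/top0.png"); m=robot.camera_model("top"); hsv=cv2.cvtColor(im,cv2.COLOR_BGR2HSV)
y=cv2.inRange(hsv,(22,130,60),(38,255,255))
c=big(y,(190,190,280,280))
for z in(.0705,.0765):
    P=plane(m,c,z)[:,:2].astype(np.float32); r=cv2.minAreaRect(P); print("case",z,r, cv2.boxPoints(r).tolist())
k=cv2.inRange(hsv,(0,0,0),(180,255,70))|cv2.inRange(hsv,(15,120,90),(30,255,255))
k=cv2.morphologyEx(k,cv2.MORPH_CLOSE,np.ones((5,5)))
for n,roi,z in(("pack",(350,230,395,268),.05),("brick",(408,210,440,245),.03)):
    c=big(k,roi); P=plane(m,c,z)[:,:2].astype(np.float32); r=cv2.minAreaRect(P); print(n,r,cv2.boundingRect(c))
print("notebook,phone,dish,scale",plane(m,[(140,219),(139,268),(422,263),(380,179),(345,200)],.02))
a=cv2.resize(im[190:280,190:280],None,fx=4.4,fy=4.4,interpolation=cv2.INTER_CUBIC)
b=cv2.resize(im[220:280,345:405],None,fx=6.6,fy=6.6,interpolation=cv2.INTER_CUBIC)
cv2.imwrite("pics/zoom.png",np.hstack([a,b]))
E
```

```text
case 0.0705 ((0.507836103439331, 0.12148753553628922), (0.19550414383411407, 0.19670836627483368), 2.6874613761901855) [[0.40557992458343506, 0.2151501476764679], [0.414803147315979, 0.018658142536878586], [0.610092282295227, 0.027824923396110535], [0.6008690595626831, 0.22431692481040955]]
case 0.0765 ((0.5068873167037964, 0.12080186605453491), (0.19471515715122223, 0.1959148496389389), 2.6871206760406494) [[0.4050443768501282, 0.21408726274967194], [0.41422921419143677, 0.018387844786047935], [0.6087302565574646, 0.027516469359397888], [0.599545419216156, 0.22321589291095734]]
pack ((0.4900524616241455, -0.3030058443546295), (0.03888449817895889, 0.08709582686424255), 20.114212036132812) (357, 239, 29, 21)
brick ((0.5662983655929565, -0.46985021233558655), (0.07276596128940582, 0.050234582275152206), 11.462897300720215) (414, 216, 20, 25)
notebook,phone,dish,scale [[ 0.5552  0.4157  0.02  ]
 [ 0.4028  0.4021  0.02  ]
 [ 0.4579 -0.4657  0.02  ]
 [ 0.7208 -0.3352  0.02  ]
 [ 0.6465 -0.2248  0.02  ]]
```

View pics/zoom.png

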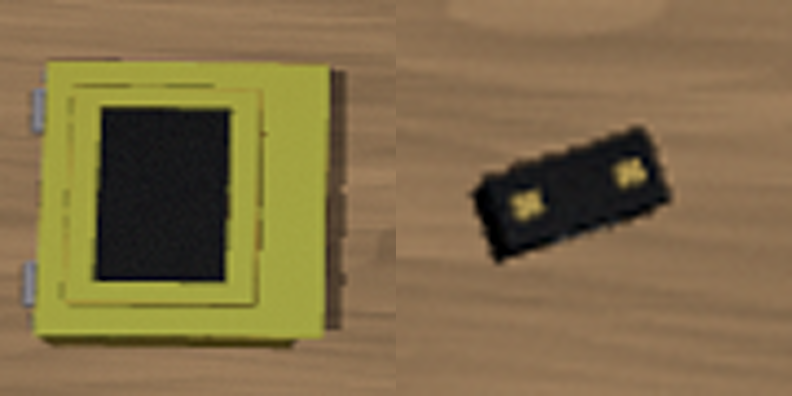

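The zoomed view shows the lid's lip edge on the right and the hinge blocks on the left. The lid panel is centred, and the pack is tilted about 20°.

The tool can't tilt, so I'll do it this way:
- Raise the lid by friction with one pad on the lip near its world −x end, keeping the other finger clear past that end.
- Once it's high, bring the other finger over the lid so it is caged going past the balance point.

First I'll turn the gripper.

Request:
{"name": "carry_out", "arguments": {"motion": [{"xyz": [0,0,-0.2],"roll": -0.97,"claw": 0},{"xyz": [0,0,0],"roll": -0.97,"claw": 0},{"xyz": [0,0,0],"roll": -0.97,"claw": 0},{"xyz": [0,0,0],"roll": -0.97,"claw": 0},{"xyz": [0,0,0],"roll": -0.97,"claw": 0},{"xyz": [0,0,0],"roll": -0.97,"claw": 0},{"xyz": [0,0,0],"roll": -0.97,"claw": 0}]}}

```text
clock: 1.02
eef_pos: [0.1941, 0.4877, 0.2429]
tcp_rot: [-0.0, -0.283, 0.959, -0.0]
contact_force: [-0.2, -0.4, 0.1]
width: 0.997
grip_force: 0.0
```

```bash
cat >> h.py <<'E'
np.set_printoptions(precision=3,suppress=True)
LX=np.array([-.9989,-.0468,0]); LY=np.array([.0468,-.9989,0]); LIP=np.array([.5139,.0232,.0705]); HIN=LIP-.195*LY
def go(target=None,d=None):
    s=robot.observe(); T=rot(s["tcp_rot"])
    if target is not None: d=np.array(target)-s["eef_pos"]
    else: d=np.array(d)
    print("clk",round(s["clock"],2),"tcp",s["eef_pos"],"yaw_y",np.degrees(np.arctan2(T[1,1],T[0,1])),"z",T[:,2],"units",T.T@d/.06,"F",s["contact_force"])
E
python3 - <<'E'
from h import *
go([.4127,.0248,.23]); go(d=LX*.06); go(d=LY*.06)
E
```

```text
clk 1.02 tcp [0.194 0.488 0.243] yaw_y 122.87230110107106 z [-0.    -0.001 -1.   ] units [ 1.127 -8.457  0.219] F [-0.23  -0.363  0.074]
clk 1.02 tcp [0.194 0.488 0.243] yaw_y 122.87230110107106 z [-0.    -0.001 -1.   ] units [0.864 0.503 0.   ] F [-0.23  -0.363  0.074]
clk 1.02 tcp [0.194 0.488 0.243] yaw_y 122.87230110107106 z [-0.    -0.001 -1.   ] units [ 0.503 -0.864  0.001] F [-0.23  -0.363  0.074]
```

Request:
{"name": "carry_out", "arguments": {"motion": [{"xyz": [0.11,-0.7,0],"roll": 0,"claw": 0},{"xyz": [0.11,-0.8,0],"roll": 0,"claw": 0},{"xyz": [0.11,-0.8,0],"roll": 0,"claw": 0},{"xyz": [0.11,-0.8,0],"roll": 0,"claw": 0},{"xyz": [0.11,-0.8,0],"roll": 0,"claw": 0},{"xyz": [0.11,-0.8,0],"roll": 0,"claw": 0},{"xyz": [0.11,-0.8,0],"roll": 0,"claw": 0},{"xyz": [0.11,-0.8,0],"roll": 0,"claw": 0}]}}

```text
clock: 2.02
eef_pos: [0.3537, 0.1395, 0.2432]
tcp_rot: [0.0, -0.281, 0.96, 0.0]
contact_force: [0.6, -0.0, 0.0]
width: 1.001
grip_force: 0.0
```

Request:
{"name": "carry_out", "arguments": {"motion": [{"xyz": [0.1,-0.8,0],"roll": 0,"claw": 0},{"xyz": [0.1,-0.7,0.1],"roll": 0,"claw": 0},{"xyz": [0.05,-0.46,0.1],"roll": 0,"claw": 0},{"xyz": [0,-0.2,0.6],"roll": 0,"claw": 0},{"xyz": [0,0,0.4],"roll": 0,"claw": 0}]}}

```text
clock: 2.65
eef_pos: [0.4103, 0.0229, 0.1695]
tcp_rot: [-0.001, -0.28, 0.96, 0.0]
contact_force: [-0.3, -0.5, 0.6]
width: 1.004
grip_force: 0.0
```

```bash
python3 - <<'E'
from h import *
go([.4127,.0248,.035])
s=robot.observe();m=robot.camera_model("wrist");im=robot.get_image("wrist");cv2.imwrite("pics/w1.png",im)
# black inset + lip corners predicted
for p in [LIP+LX*.095,LIP+LX*.06,LIP, HIN+LX*.095]: print(proj(m,[p]))
E
```

```text
clk 2.65 tcp [0.41  0.023 0.17 ] yaw_y 122.51970286718847 z [-0.002  0.    -1.   ] units [-0.054  0.003  2.242] F [-0.331 -0.484  0.597]
[[269.03  215.885]]
[[250.383 247.098]]
[[221.612 295.284]]
[[437.899 306.16 ]]
```

View pics/w1.png

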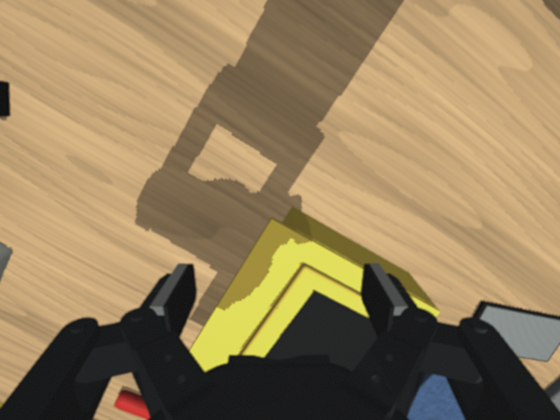

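The wrist view shows the lid's near corner at about (272,220), as predicted to within 2 mm. The fingertips are at (182,280) and (378,280).

```bash
python3 - <<'E'
from h import *
s=robot.observe();T=rot(s["tcp_rot"]);m=robot.camera_model("wrist")
for n,q in dict(f1=[0,.0425,-.013],f1a=[.011,.0425,-.013],f1b=[-.011,.0425,-.013],f2a=[.011,-.0425,-.013],f2b=[-.011,-.0425,-.013]).items():
    w=s["eef_pos"]+T@np.array(q); r=w-LIP; print(n,w,"lidx,lidy",r@LX,r@LY,proj(m,[w]))
E
```

```text
f1 [0.386 0.059 0.18 ] lidx,lidy 0.12598951639792447 -0.04186644455404277 [[360.971 279.965]]
f1a [0.377 0.053 0.18 ] lidx,lidy 0.13552768484632977 -0.036387514402494894 [[363.033 260.948]]
f1b [0.395 0.065 0.18 ] lidx,lidy 0.1164513479495192 -0.04734537470559066 [[358.974 298.035]]
f2a [ 0.423 -0.018  0.179] lidx,lidy 0.09319175258746587 0.037317965639391326 [[193.647 260.991]]
f2b [ 0.441 -0.007  0.179] lidx,lidy 0.07411541569065534 0.02636010533629555 [[197.755 298.059]]
```

Request:
{"name": "carry_out", "arguments": {"motion": [{"xyz": [0,0,0.6],"roll": 0,"claw": 0},{"xyz": [0,0,0.7],"roll": 0,"claw": 0},{"xyz": [0,0,0.6],"roll": 0,"claw": 0},{"xyz": [0,0,0.34],"roll": 0,"claw": 0},{"xyz": [-0.1,0.17,0],"roll": 0,"claw": 0},{"xyz": [-0.05,0.085,0],"roll": 0,"claw": 0},{"xyz": [0,0,0],"roll": 0,"claw": 0}]}}

```text
clock: 3.58
eef_pos: [0.4108, 0.0421, 0.0382]
tcp_rot: [0.001, -0.281, 0.96, -0.0]
contact_force: [-0.7, -0.1, 0.7]
width: 1.002
grip_force: 0.0
```

```bash
python3 - <<'E'
from h import *
go([.4127,.0248,.035])
E
```

```text
clk 3.58 tcp [0.411 0.042 0.038] yaw_y 122.68893074585287 z [ 0.002  0.    -1.   ] units [ 0.129 -0.26   0.053] F [-0.707 -0.072  0.714]
```

Request:
{"name": "carry_out", "arguments": {"motion": [{"xyz": [-0.033,0.058,0],"roll": 0,"claw": 0},{"xyz": [-0.017,0.029,0],"roll": 0,"claw": 0},{"xyz": [0,0,0],"roll": 0,"claw": 0}]}}

```text
clock: 3.95
eef_pos: [0.4097, 0.0476, 0.037]
tcp_rot: [0.0, -0.281, 0.96, 0.0]
contact_force: [-0.1, -0.5, -0.7]
width: 1.003
grip_force: 0.0
```

Request:
{"name": "carry_out", "arguments": {"motion": [{"xyz": [-0.017,0.029,0],"roll": 0,"claw": 0},{"xyz": [0,0,0],"roll": 0,"claw": 0}]}}

```text
clock: 4.2
eef_pos: [0.4096, 0.0496, 0.0369]
tcp_rot: [0.0, -0.281, 0.96, 0.0]
contact_force: [-0.0, -0.1, -0.0]
width: 1.001
grip_force: 0.0
```

Request:
{"name": "carry_out", "arguments": {"motion": [{"xyz": [-0.017,0.029,0],"roll": 0,"claw": 0},{"xyz": [0,0,0],"roll": 0,"claw": 0}]}}

```text
clock: 4.45
eef_pos: [0.4095, 0.0516, 0.0369]
tcp_rot: [0.0, -0.281, 0.96, 0.0]
contact_force: [0.2, 0.1, -0.2]
width: 1.004
grip_force: 0.0
```

Request:
{"name": "carry_out", "arguments": {"motion": [{"xyz": [-0.008,0.015,0],"roll": 0,"claw": 0},{"xyz": [0,0,0],"roll": 0,"claw": 0}]}}

```text
clock: 4.7
eef_pos: [0.4094, 0.0524, 0.0368]
tcp_rot: [-0.0, -0.281, 0.96, -0.0]
contact_force: [-0.5, -2.2, 0.7]
width: 1.0
grip_force: 0.9
```

Contact has just begun, so I'll build up the push.

Request:
{"name": "carry_out", "arguments": {"motion": [{"xyz": [-0.006,0.01,0],"roll": 0,"claw": 0},{"xyz": [0,0,0],"roll": 0,"claw": 0}]}}

```text
clock: 4.95
eef_pos: [0.4093, 0.0527, 0.0368]
tcp_rot: [-0.0, -0.281, 0.96, -0.0]
contact_force: [-1.2, -5.2, -0.7]
width: 1.002
grip_force: 2.5
```

Request:
{"name": "carry_out", "arguments": {"motion": [{"xyz": [-0.006,0.01,0],"roll": 0,"claw": 0},{"xyz": [0,0,0],"roll": 0,"claw": 0}]}}

```text
clock: 5.2
eef_pos: [0.4092, 0.053, 0.0368]
tcp_rot: [-0.001, -0.28, 0.96, -0.001]
contact_force: [-0.3, -7.5, 0.7]
width: 0.999
grip_force: 3.8
```

Request:
{"name": "carry_out", "arguments": {"motion": [{"xyz": [-0.002,0.003,-0.03],"roll": 0,"claw": 0},{"xyz": [0,0,-0.05],"roll": 0,"claw": 0},{"xyz": [0,0,0],"roll": 0,"claw": 0}]}}

```text
clock: 5.58
eef_pos: [0.4091, 0.0531, 0.0414]
tcp_rot: [-0.001, -0.28, 0.96, -0.001]
contact_force: [-1.1, -7.9, -2.5]
width: 1.0
grip_force: 3.8
```

Request:
{"name": "carry_out", "arguments": {"motion": [{"xyz": [-0.001,0.001,-0.08],"roll": 0,"claw": 0},{"xyz": [-0.001,0.003,-0.08],"roll": 0,"claw": 0},{"xyz": [0,0,0],"roll": 0,"claw": 0}]}}

```text
clock: 5.95
eef_pos: [0.4092, 0.0536, 0.0512]
tcp_rot: [-0.001, -0.28, 0.96, -0.001]
contact_force: [-0.6, -6.4, -2.2]
width: 1.0
grip_force: 3.2
```

```bash
python3 - <<'E'
from h import *
go(d=[0,0,0])
im=robot.get_image("side"); cv2.imwrite("pics/s1.png",im)
cv2.imwrite("pics/s1c.png",cv2.resize(im[150:260,170:300],None,fx=5,fy=5,interpolation=cv2.INTER_CUBIC))
E
```

```text
clk 5.95 tcp [0.409 0.054 0.051] yaw_y 122.57476360472855 z [-0.001 -0.002 -1.   ] units [0. 0. 0.] F [-0.637 -6.425 -2.181]
```

View pics/s1c.png

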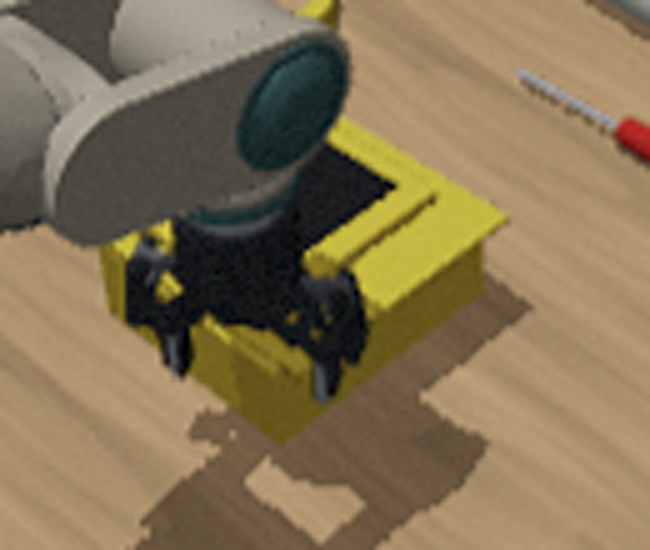

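```bash
cat >> h.py <<'E'
def lidpt(th,x,y,z=0):  # world point of lid coords at opening th
    return HIN+LX*x+LY*(y*np.cos(th)-z*np.sin(th))+np.array([0,0,y*np.sin(th)+z*np.cos(th)])
E
python3 - <<'E'
from h import *
m=robot.camera_model("side")
for t in(0,.04,.075,.1): print(t,proj(m,[lidpt(t,-.095,.195,.006)]))
E
```

```text
0 [[271.252 195.359]]
0.04 [[271.169 193.63 ]]
0.075 [[271.039 192.073]]
0.1 [[270.913 190.938]]
```

Request:
{"name": "carry_out", "arguments": {"motion": [{"xyz": [-0.01,0.018,-0.13],"roll": 0,"claw": 0},{"xyz": [-0.009,0.015,-0.13],"roll": 0,"claw": 0},{"xyz": [-0.025,0.043,-0.255],"roll": 0,"claw": 0},{"xyz": [0,0,0],"roll": 0,"claw": 0}]}}

```text
clock: 6.5
eef_pos: [0.4094, 0.0589, 0.083]
tcp_rot: [0.0, -0.28, 0.96, -0.001]
contact_force: [-1.1, -8.3, 0.0]
width: 0.999
grip_force: 3.4
```

Request:
{"name": "carry_out", "arguments": {"motion": [{"xyz": [-0.033,0.058,-0.25],"roll": 0,"claw": 0},{"xyz": [-0.044,0.076,-0.243],"roll": 0,"claw": 0},{"xyz": [-0.055,0.095,-0.237],"roll": 0,"claw": 0},{"xyz": [0,0,0],"roll": 0,"claw": 0}]}}

```text
clock: 7.0
eef_pos: [0.4088, 0.0756, 0.1269]
tcp_rot: [0.001, -0.281, 0.96, -0.0]
contact_force: [-1.2, -5.5, 0.7]
width: 1.004
grip_force: 2.7
```

Request:
{"name": "carry_out", "arguments": {"motion": [{"xyz": [-0.064,0.111,-0.225],"roll": 0,"claw": 0},{"xyz": [-0.072,0.125,-0.217],"roll": 0,"claw": 0},{"xyz": [-0.082,0.141,-0.203],"roll": 0,"claw": 0},{"xyz": [-0.088,0.153,-0.188],"roll": 0,"claw": 0},{"xyz": [0,0,0],"roll": 0,"claw": 0}]}}

```text
clock: 7.62
eef_pos: [0.407, 0.1131, 0.1767]
tcp_rot: [0.001, -0.282, 0.96, 0.0]
contact_force: [1.5, -5.3, 1.4]
width: 0.998
grip_force: 1.8
```

```bash
cat > geo.py <<'E'
from h import *
def geo():
    s=robot.observe();T=rot(s["tcp_rot"]);go(d=[0,0,0]); w=(s["width"])*.0425
    for n,q in dict(f1a=[.011,w,-.013],f1b=[-.011,w,-.013],f2a=[.011,-w,-.013],f2b=[-.011,-w,-.013]).items():
        r=s["eef_pos"]+T@np.array(q)-HIN; print(n,"lidx,y_from_hinge,z",r@LX,r@LY,r[2])
E
python3 -c "
from geo import *
geo()"
```

```text
clk 7.62 tcp [0.407 0.113 0.177] yaw_y 122.70423382873085 z [ 0.001  0.001 -1.   ] units [0. 0. 0.] F [ 1.478 -5.25   1.362]
f1a lidx,y_from_hinge,z 0.13334991527333667 0.06902521761520602 0.11922698553022594
f1b lidx,y_from_hinge,z 0.11430164775184126 0.05801802598718264 0.11926013221800617
f2a lidx,y_from_hinge,z 0.09092527488104483 0.14244232536401527 0.11923525402196399
f2b lidx,y_from_hinge,z 0.07187700735954948 0.1314351337359919 0.11926840070974422
```

Request:
{"name": "carry_out", "arguments": {"motion": [{"xyz": [-0.055,0.096,-0.096],"roll": 0,"claw": 0},{"xyz": [-0.055,0.096,-0.096],"roll": 0,"claw": 0},{"xyz": [-0.066,0.114,-0.095],"roll": 0,"claw": 0},{"xyz": [-0.066,0.114,-0.095],"roll": 0,"claw": 0},{"xyz": [-0.08,-0.047,0],"roll": 0,"claw": 0},{"xyz": [-0.08,-0.047,0],"roll": 0,"claw": 0},{"xyz": [0,0,0],"roll": 0,"claw": 0}]}}

```text
clock: 8.5
eef_pos: [0.4165, 0.1416, 0.1982]
tcp_rot: [-0.001, -0.281, 0.96, 0.0]
contact_force: [-0.2, -0.8, 0.2]
width: 1.0
grip_force: 0.5
```

```bash
python3 -c "
from geo import *
geo()"
```

```text
clk 8.5 tcp [0.417 0.142 0.198] yaw_y 122.60917526978012 z [-0.001  0.    -1.   ] units [0. 0. 0.] F [-0.212 -0.807  0.182]
f1a lidx,y_from_hinge,z 0.12242991664161183 0.04079364209647644 0.14072175973069173
f1b lidx,y_from_hinge,z 0.10336341591834536 0.029818046037769864 0.14069524309829545
f2a lidx,y_from_hinge,z 0.08001491225845615 0.11447599388935005 0.140645648913448
f2b lidx,y_from_hinge,z 0.0609484115351897 0.10350039783064345 0.14061913228105166
```

Request:
{"name": "carry_out", "arguments": {"motion": [{"xyz": [-0.1,-0.05,0],"roll": 0,"claw": 0},{"xyz": [-0.16,-0.094,0],"roll": 0,"claw": 0},{"xyz": [-0.16,-0.094,0],"roll": 0,"claw": 0},{"xyz": [-0.08,-0.047,0],"roll": 0,"claw": 0},{"xyz": [0,0,0],"roll": 0,"claw": 0}]}}

```text
clock: 9.12
eef_pos: [0.4514, 0.1434, 0.1987]
tcp_rot: [-0.0, -0.281, 0.96, 0.0]
contact_force: [-0.4, -1.3, -0.3]
width: 1.0
grip_force: 0.7
```

```bash
python3 - <<'E'
from geo import *
geo()
im=robot.get_image("side")
cv2.imwrite("pics/s2c.png",cv2.resize(im[110:260,150:310],None,fx=4,fy=4,interpolation=cv2.INTER_CUBIC))
E
```

```text
clk 9.12 tcp [0.451 0.143 0.199] yaw_y 122.60568878879823 z [-0.  0. -1.] units [0. 0. 0.] F [-0.394 -1.252 -0.34 ]
f1a lidx,y_from_hinge,z 0.08753000764237194 0.04064749654329249 0.1412336252219123
f1b lidx,y_from_hinge,z 0.06846281341139995 0.029673073290914887 0.14123313935880455
f2a lidx,y_from_hinge,z 0.045118870716438005 0.1143334998360092 0.14122830015716403
f2b lidx,y_from_hinge,z 0.026051676485465965 0.10335907658363158 0.1412278142940563
```

View pics/s2c.png

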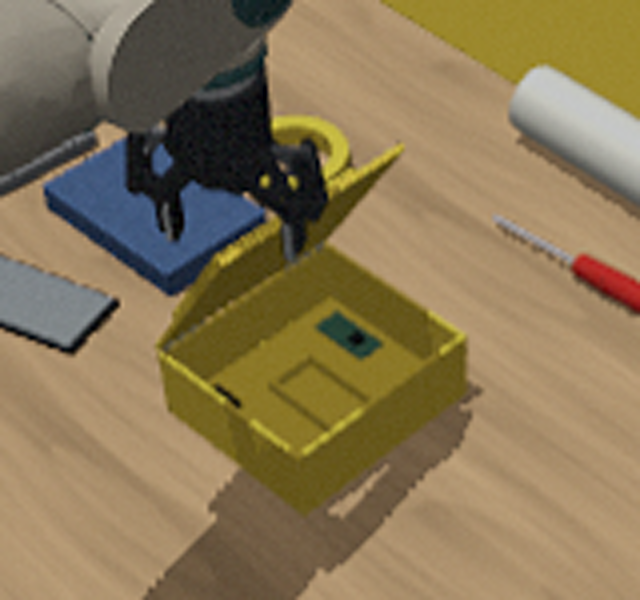

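The side view shows the lid raised to about 1 rad, with one finger on its inside near the lip and the other behind it. The bay ribs and green board can be seen inside the case. Next I'll square the gripper to the lid while keeping contact.

Request:
{"name": "carry_out", "arguments": {"motion": [{"xyz": [-0.02,0.034,0],"roll": 0,"claw": 0},{"xyz": [-0.031,0.054,0],"roll": 0.94,"claw": 0},{"xyz": [-0.02,0.049,0],"roll": 0.94,"claw": 0},{"xyz": [-0.011,0.04,0],"roll": 0.94,"claw": 0},{"xyz": [-0.004,0.03,0],"roll": 0.94,"claw": 0},{"xyz": [0,0,0],"roll": 0,"claw": 0}]}}

```text
clock: 9.93
eef_pos: [0.4502, 0.1572, 0.1991]
tcp_rot: [0.0, -0.023, 1.0, 0.0]
contact_force: [-0.7, -1.8, 1.8]
width: 1.003
grip_force: 0.8
```

```bash
python3 -c "
from geo import *
geo()"
```

```text
clk 9.93 tcp [0.45  0.157 0.199] yaw_y 92.62753925630535 z [ 0.  0. -1.] units [0. 0. 0.] F [-0.675 -1.774  1.823]
f1a lidx,y_from_hinge,z 0.06831618858385592 0.01552056973791399 0.14160347159309866
f1b lidx,y_from_hinge,z 0.04631629327972117 0.01554164858661746 0.14160837969393114
f2a lidx,y_from_hinge,z 0.06839783512726424 0.10073859478490958 0.14158667272204584
f2b lidx,y_from_hinge,z 0.046397939823129494 0.10075967363361309 0.14159158082287832
```

Request:
{"name": "carry_out", "arguments": {"motion": [{"xyz": [0,0,-0.02],"roll": 0,"claw": 0.05},{"xyz": [0,0,-0.02],"roll": 0,"claw": 0.1},{"xyz": [0,0,-0.02],"roll": 0,"claw": 0.15},{"xyz": [0,0,-0.02],"roll": 0,"claw": 0.2},{"xyz": [0,0,-0.02],"roll": 0,"claw": 0.25},{"xyz": [0,0,-0.02],"roll": 0,"claw": 0.3},{"xyz": [0,0,-0.02],"roll": 0,"claw": 0.35},{"xyz": [0,0,-0.02],"roll": 0,"claw": 0.4}], "force": 20}}

```text
clock: 10.92
eef_pos: [0.4503, 0.1571, 0.2085]
tcp_rot: [-0.0, -0.022, 1.0, 0.0]
contact_force: [-0.1, -0.4, 0.1]
width: 0.6
grip_force: 0.4
```

```bash
python3 -c "
from geo import *
print(robot.observe()['width']);geo()"
```

```text
0.5995384339583234
clk 10.93 tcp [0.45  0.157 0.209] yaw_y 92.54242696010314 z [-0.  0. -1.] units [0. 0. 0.] F [-0.147 -0.398  0.105]
f1a lidx,y_from_hinge,z 0.06815619087504017 0.03280713480618168 0.15101349760698823
f1b lidx,y_from_hinge,z 0.04615635072653091 0.032860892772211034 0.15101119083993225
f2a lidx,y_from_hinge,z 0.06828071690503933 0.08376753048796828 0.15100242816487436
f2b lidx,y_from_hinge,z 0.04628087675653006 0.0838212884539976 0.15100012139781838
```

Request:
{"name": "carry_out", "arguments": {"motion": [{"xyz": [0,0.07,-0.03],"roll": 0,"claw": 0.4},{"xyz": [0,0.12,-0.05],"roll": 0,"claw": 0.4},{"xyz": [0,0.13,-0.05],"roll": 0,"claw": 0.4},{"xyz": [0,0.13,-0.05],"roll": 0,"claw": 0.4},{"xyz": [0,0.13,-0.04],"roll": 0,"claw": 0.4},{"xyz": [0,0.12,-0.04],"roll": 0,"claw": 0.4},{"xyz": [0,0.06,-0.03],"roll": 0,"claw": 0.4},{"xyz": [0,0,0],"roll": 0,"claw": 0.4}]}}

```text
clock: 11.92
eef_pos: [0.4483, 0.2028, 0.226]
tcp_rot: [-0.0, -0.022, 1.0, 0.0]
contact_force: [-0.8, 0.1, -0.1]
width: 0.598
grip_force: 0.1
```

```bash
python3 -c "
from geo import *
print(robot.observe()['width']);geo()"
```

```text
0.5980272814829648
clk 11.93 tcp [0.448 0.203 0.226] yaw_y 92.56427698224395 z [-0.  0. -1.] units [0. 0. 0.] F [-0.826  0.145 -0.11 ]
f1a lidx,y_from_hinge,z 0.06805800545302243 -0.01294314935741797 0.1684827503916821
f1b lidx,y_from_hinge,z 0.046058146283657314 -0.012897780625060536 0.16848282930142033
f2a lidx,y_from_hinge,z 0.06816283259509957 0.0378888433737489 0.16847374518730224
f2b lidx,y_from_hinge,z 0.04616297342573445 0.037934212106106334 0.16847382409704043
```

Request:
{"name": "carry_out", "arguments": {"motion": [{"xyz": [0,0,-0.02],"roll": 0,"claw": 0.45},{"xyz": [0,0,-0.02],"roll": 0,"claw": 0.5},{"xyz": [0,0,-0.02],"roll": 0,"claw": 0.55},{"xyz": [0,0,-0.02],"roll": 0,"claw": 0.6},{"xyz": [0,0,-0.02],"roll": 0,"claw": 0.65},{"xyz": [0,0.05,-0.01],"roll": 0,"claw": 0.65},{"xyz": [0,0.05,-0.01],"roll": 0,"claw": 0.65},{"xyz": [0,0,0],"roll": 0,"claw": 0.65}]}}

```text
clock: 12.92
eef_pos: [0.448, 0.2089, 0.2331]
tcp_rot: [0.0, -0.022, 1.0, 0.0]
contact_force: [0.0, 0.2, 1.0]
width: 0.348
grip_force: 0.0
```

```bash
python3 -c "
from geo import *
print(robot.observe()['width']);geo()"
```

```text
0.3480283748813545
clk 12.93 tcp [0.448 0.209 0.233] yaw_y 92.56679626634242 z [ 0.  0. -1.] units [0. 0. 0.] F [0.011 0.24  0.958]
f1a lidx,y_from_hinge,z 0.06806037842277365 -0.008372246361204249 0.1756297340519769
f1b lidx,y_from_hinge,z 0.04606051728321139 -0.008327844891830761 0.17563012069981093
f2a lidx,y_from_hinge,z 0.06812008297480304 0.021209978147881694 0.1756235746637893
f2b lidx,y_from_hinge,z 0.046120221835240775 0.021254379617255178 0.17562396131162333
```

Request:
{"name": "carry_out", "arguments": {"motion": [{"xyz": [0,0.06,0],"roll": 0,"claw": 0.65},{"xyz": [0,0.1,0],"roll": 0,"claw": 0.65},{"xyz": [0,0.11,0],"roll": 0,"claw": 0.65},{"xyz": [0,0.11,0],"roll": 0,"claw": 0.65},{"xyz": [0,0.11,0],"roll": 0,"claw": 0.65},{"xyz": [0,0.11,0],"roll": 0,"claw": 0.65},{"xyz": [0,0.1,0],"roll": 0,"claw": 0.65},{"xyz": [0,0.05,0],"roll": 0,"claw": 0.65}]}}

```text
clock: 13.92
eef_pos: [0.446, 0.254, 0.233]
tcp_rot: [-0.0, -0.022, 1.0, 0.0]
contact_force: [-0.1, -0.0, -0.3]
width: 0.346
grip_force: 0.3
```

```bash
python3 -c "
from geo import *
print(robot.observe()['width']);geo()"
```

```text
0.3464522328995021
clk 13.93 tcp [0.446 0.254 0.233] yaw_y 92.56040351005561 z [-0.  0. -1.] units [0. 0. 0.] F [-0.07  -0.002 -0.272]
f1a lidx,y_from_hinge,z 0.06796752166281377 -0.0534475519741395 0.17551009315583854
f1b lidx,y_from_hinge,z 0.045967665810880305 -0.053400696453618404 0.17550711751792258
f2a lidx,y_from_hinge,z 0.06803024150493653 -0.023999305267741 0.17550520075292264
f2b lidx,y_from_hinge,z 0.04603038565300307 -0.023952449747219908 0.17550222511500668
```

Request:
{"name": "carry_out", "arguments": {"motion": [{"xyz": [0,0.07,0],"roll": 0,"claw": 0.65},{"xyz": [0,0.08,0],"roll": 0,"claw": 0.65},{"xyz": [0,0.08,0],"roll": 0,"claw": 0.65},{"xyz": [0,0.08,0],"roll": 0,"claw": 0.65},{"xyz": [0,0.06,0],"roll": 0,"claw": 0.65},{"xyz": [0,0.05,0],"roll": 0,"claw": 0.65},{"xyz": [0,0.03,0],"roll": 0,"claw": 0.65},{"xyz": [0,0,0],"roll": 0,"claw": 0.65}]}}

```text
clock: 14.92
eef_pos: [0.4449, 0.2802, 0.233]
tcp_rot: [-0.0, -0.022, 1.0, -0.0]
contact_force: [-0.2, -2.4, -0.6]
width: 0.347
grip_force: 1.0
```

Request:
{"name": "carry_out", "arguments": {"motion": [{"xyz": [0,0.025,0],"roll": 0,"claw": 0.65},{"xyz": [0,0.02,0],"roll": 0,"claw": 0.65},{"xyz": [0,0,0],"roll": 0,"claw": 0.65},{"xyz": [0,0,0],"roll": 0,"claw": 0.65}]}}

```text
clock: 15.42
eef_pos: [0.445, 0.2819, 0.2326]
tcp_rot: [-0.0, -0.021, 1.0, -0.001]
contact_force: [0.9, -6.6, -1.9]
width: 0.348
grip_force: 3.3
```

Request:
{"name": "carry_out", "arguments": {"motion": [{"xyz": [0,0.02,0],"roll": 0,"claw": 0.65},{"xyz": [0,0.015,0],"roll": 0,"claw": 0.65},{"xyz": [0,0,0],"roll": 0,"claw": 0.65},{"xyz": [0,0,0],"roll": 0,"claw": 0.65},{"xyz": [0,0,0],"roll": 0,"claw": 0.65},{"xyz": [0,0,0],"roll": 0,"claw": 0.65},{"xyz": [0,0,0],"roll": 0,"claw": 0.65}]}}

```text
clock: 16.3
eef_pos: [0.445, 0.2832, 0.2323]
tcp_rot: [-0.001, -0.021, 1.0, -0.002]
contact_force: [0.7, -10.7, -1.3]
width: 0.35
grip_force: 5.0
```

```bash
python3 - <<'E'
from geo import *
geo()
# pack: refine with side view, current
s=robot.camera_model("side");
C=np.array([.490,-.303,.05]); print("pack top proj side",proj(s,[C]))
print("case bay guess", HIN+LY*.097)
im=robot.get_image("side")
cv2.imwrite("pics/s3c.png",np.vstack([cv2.resize(im[90:240,150:310],None,fx=4,fy=4,interpolation=cv2.INTER_CUBIC)]))
t=robot.get_image("top");cv2.imwrite("pics/top3.png",t)
E
```

```text
clk 16.3 tcp [0.445 0.283 0.232] yaw_y 92.40311564074327 z [-0.001 -0.005 -1.   ] units [0. 0. 0.] F [  0.729 -10.725  -1.328]
f1a lidx,y_from_hinge,z 0.06759681884543853 -0.08286779330749218 0.17476597984428732
f1b lidx,y_from_hinge,z 0.045597188633040915 -0.08276043073232098 0.17474137089483138
f2a lidx,y_from_hinge,z 0.06774167652648522 -0.05315375928349132 0.1749025083791636
f2b lidx,y_from_hinge,z 0.045742046314087674 -0.053046396708320113 0.17487789942970772
pack top proj side [[322.905 280.586]]
case bay guess [0.509 0.121 0.07 ]
```

View pics/s3c.png

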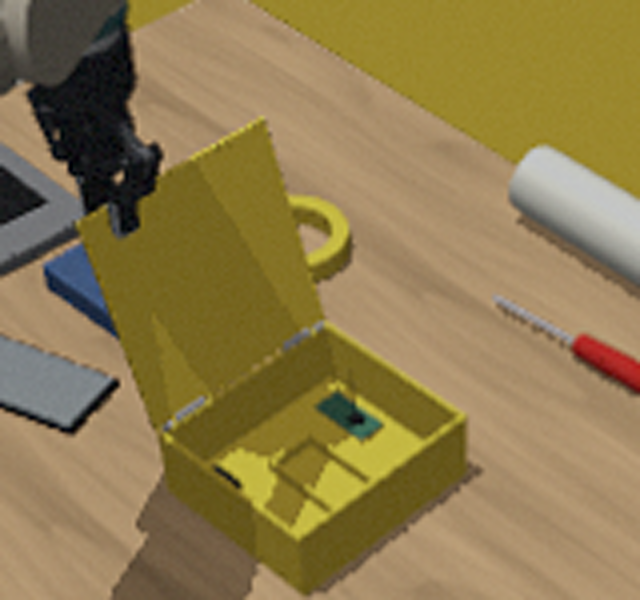

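The side view shows the lid lying back on its stop with the finger on its inside, pressing at 10.7 N. Next I'll release it gently and go up and out.

Request:
{"name": "carry_out", "arguments": {"motion": [{"xyz": [0,-0.03,0],"roll": 0,"claw": 0.65},{"xyz": [0,-0.04,0],"roll": 0,"claw": 0.65},{"xyz": [0,-0.03,0],"roll": 0,"claw": 0.65},{"xyz": [0,0,-0.2],"roll": 0,"claw": 0.65},{"xyz": [0,0,-0.5],"roll": 0,"claw": 0.65},{"xyz": [0,0,-0.6],"roll": 0,"claw": 0.65},{"xyz": [0,0,-0.2],"roll": 0,"claw": 0.65}]}}

```text
clock: 17.27
eef_pos: [0.4453, 0.2799, 0.3266]
tcp_rot: [0.002, -0.022, 1.0, 0.001]
contact_force: [0.1, -0.2, 0.5]
width: 0.349
grip_force: 0.0
```

Request:
{"name": "carry_out", "arguments": {"motion": [{"xyz": [0,-0.5,0],"roll": 0.9,"claw": 0.3},{"xyz": [0.1,-0.8,0],"roll": 0.9,"claw": 0},{"xyz": [0.25,-0.9,0],"roll": 0.9,"claw": 0},{"xyz": [0.4,-0.8,0],"roll": 0.9,"claw": 0},{"xyz": [0.5,-0.7,0],"roll": 0.9,"claw": 0},{"xyz": [0.6,-0.6,0],"roll": 0.9,"claw": 0},{"xyz": [0.7,-0.5,0],"roll": 0.9,"claw": 0},{"xyz": [0.8,-0.4,0],"roll": 0.9,"claw": 0}]}}

```text
clock: 18.27
eef_pos: [0.1741, 0.1039, 0.3227]
tcp_rot: [0.0, 0.465, 0.885, 0.0]
contact_force: [0.3, 1.8, 1.0]
width: 1.0
grip_force: 0.0
```

```bash
python3 - <<'E'
from h import *
go([.49,-.303,.19])
E
```

```text
clk 18.27 tcp [0.174 0.104 0.323] yaw_y 34.514831985726886 z [ 0.     0.001 -1.   ] units [-8.572  0.494  2.208] F [0.347 1.803 1.036]
```

Request:
{"name": "carry_out", "arguments": {"motion": [{"xyz": [-0.4,0.4,0],"roll": 0,"claw": 0},{"xyz": [-0.6,0.6,0],"roll": 0,"claw": 0},{"xyz": [-0.7,0.4,0],"roll": 0,"claw": 0},{"xyz": [-0.8,0,0],"roll": 0,"claw": 0},{"xyz": [-0.8,0,0],"roll": 0,"claw": 0},{"xyz": [-0.8,0,0.1],"roll": 0,"claw": 0},{"xyz": [-0.8,0,0.2],"roll": 0,"claw": 0},{"xyz": [-0.5,0,0.2],"roll": 0,"claw": 0}]}}

```text
clock: 19.27
eef_pos: [0.4306, -0.1148, 0.2918]
tcp_rot: [-0.001, 0.463, 0.886, 0.0]
contact_force: [0.2, -0.6, 0.3]
width: 0.999
grip_force: 0.0
```

```bash
python3 - <<'E'
from h import *
go([.49,-.303,.19])
E
```

```text
clk 19.27 tcp [ 0.431 -0.115  0.292] yaw_y 34.87322801374238 z [-0.001  0.001 -1.   ] units [-3.141 -0.98   1.693] F [ 0.199 -0.626  0.284]
```

Request:
{"name": "carry_out", "arguments": {"motion": [{"xyz": [-0.6,-0.2,0.2],"roll": 0.6,"claw": 0},{"xyz": [-0.7,-0.1,0.3],"roll": 0.6,"claw": 0},{"xyz": [-0.7,-0.05,0.3],"roll": 0.6,"claw": 0},{"xyz": [-0.6,0,0.3],"roll": 0,"claw": 0},{"xyz": [-0.3,0,0.3],"roll": 0,"claw": 0},{"xyz": [0,0,0],"roll": 0,"claw": 0}]}}

```text
clock: 20.02
eef_pos: [0.4901, -0.2789, 0.2064]
tcp_rot: [-0.002, 0.57, 0.822, 0.0]
contact_force: [-0.5, 0.3, 0.4]
width: 0.997
grip_force: 0.0
```

```bash
python3 - <<'E'
from h import *
go([.49,-.303,.19])
m=robot.camera_model("wrist");im=robot.get_image("wrist");t=robot.get_image("top");cv2.imwrite("pics/top4.png",t)
hsv=cv2.cvtColor(im,cv2.COLOR_BGR2HSV)
g=cv2.inRange(hsv,(12,70,90),(32,255,255))
bk=cv2.inRange(hsv,(0,0,0),(180,255,70)); pr=proj(m,[[.49,-.303,.05]])[0];print("pred",pr)
n,l,st,ce=cv2.connectedComponentsWithStats(g)
for i in range(1,n):
    if 30<st[i,4]<3000: print(st[i],ce[i],plane(m,[ce[i]],.051)[0])
mt=robot.camera_model("top");h2=cv2.cvtColor(t,cv2.COLOR_BGR2HSV)
z=cv2.resize(t[180:290,165:290],None,fx=5,fy=5,interpolation=cv2.INTER_CUBIC)
cv2.imwrite("pics/c.png",z)
w=cv2.resize(im,None,fx=.6,fy=.6)
big_=np.zeros((z.shape[0]+0,800,3),np.uint8);big_[:550,:465]=z[:,80:545];big_[:252,465:800]=w[:,:335];cv2.imwrite("pics/mix.png",big_)
E
```

```text
clk 20.02 tcp [ 0.49  -0.279  0.206] yaw_y 20.476740034003647 z [-0.004  0.003 -1.   ] units [-0.377 -0.142  0.273] F [-0.473  0.345  0.4  ]
pred [271.799 212.325]
[267 189  11  13 139] [272. 195.] [ 0.483 -0.284  0.051]
[268 233   9  11  98] [272.041 237.949] [ 0.501 -0.331  0.051]
[ 407  372   58   48 1851] [434.712 400.34 ] [ 0.81  -0.491  0.051]
```

View pics/mix.png

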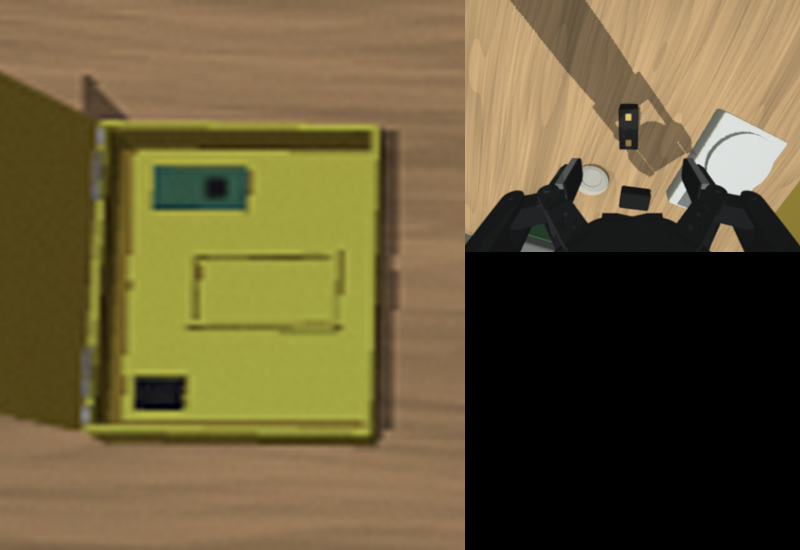

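The top crop shows the open case with the bay outlined from about x 197–342, y 257–327 in the crop. The wrist view shows the pack with its two contacts at (272,195) and (272,238).

```bash
python3 - <<'E'
from h import *
m=robot.camera_model("top")
f=lambda x,y:((x+80+.5)/5-.5+165,(y+.5)/5-.5+180)
print("bay c z.014",plane(m,[f(269.5,292)],.014), "z.02",plane(m,[f(269.5,292)],.02))
R_=plane(m,[f(98,122),f(380,124),f(374,432),f(86,430)],.07);print("rim",R_)
for a,b in((0,1),(1,2),(2,3),(3,0)): print(np.linalg.norm(R_[a]-R_[b]))
print(R_.mean(0)+.012*LY, "LIP based",HIN+.097*LY)
s=robot.camera_model("top");im=cv2.imread("pics/top0.png");hsv=cv2.cvtColor(im,cv2.COLOR_BGR2HSV)
g=cv2.inRange(hsv[235:262,352:392],(15,90,90),(30,255,255));h=hsv[235:262,352:392]
im_=im[235:262,352:392].astype(int); g=((im_[...,2]-im_[...,0])>60).astype(np.uint8)&((im_[...,2]>130)).astype(np.uint8)
n,l,st,ce=cv2.connectedComponentsWithStats(g)
for i in range(1,n):
    if st[i,4]<40: print("contact",st[i],plane(s,[ce[i]+[352,235]],.051))
go([.4915,-.3065,.022])
E
```

```text
bay c z.014 [[0.51  0.118 0.014]] z.02 [[0.509 0.117 0.02 ]]
rim [[0.601 0.223 0.07 ]
 [0.608 0.051 0.07 ]
 [0.42  0.044 0.07 ]
 [0.413 0.215 0.07 ]]
0.172263842865931
0.18837516111623204
0.1712514549874398
0.18806366584925702
[0.511 0.121 0.07 ] LIP based [0.509 0.121 0.07 ]
contact [25  0 15  5 36] [[ 0.527 -0.346  0.051]]
contact [19  2  2  2  2] [[ 0.525 -0.305  0.051]]
contact [22  3  1  1  1] [[ 0.524 -0.312  0.051]]
contact [8 7 1 1 1] [[ 0.509 -0.27   0.051]]
contact [10  7  9  2 12] [[ 0.509 -0.286  0.051]]
contact [20  6  1  1  1] [[ 0.514 -0.306  0.051]]
contact [27  9  4  4  9] [[ 0.501 -0.331  0.051]]
contact [33  8  5  5 13] [[ 0.504 -0.351  0.051]]
contact [ 5 10  1  1  1] [[ 0.5   -0.261  0.051]]
contact [ 7 10  2  1  2] [[ 0.5   -0.268  0.051]]
contact [ 3 13  1  1  1] [[ 0.49  -0.255  0.051]]
contact [ 1 14  1  1  1] [[ 0.487 -0.249  0.051]]
contact [11 14  4  4  9] [[ 0.484 -0.284  0.051]]
contact [35 14  2  2  3] [[ 0.49  -0.353  0.051]]
contact [ 0 16  5  3 10] [[ 0.477 -0.252  0.051]]
contact [32 18  1  2  2] [[ 0.478 -0.343  0.051]]
contact [35 19  1  1  1] [[ 0.476 -0.352  0.051]]
contact [37 19  1  2  2] [[ 0.475 -0.358  0.051]]
contact [ 0 20  6  4 23] [[ 0.464 -0.253  0.051]]
contact [13 22 11  3 16] [[ 0.46  -0.3    0.051]]
contact [10 24  2  1  2] [[ 0.458 -0.278  0.051]]
contact [25 24  1  1  1] [[ 0.46  -0.322  0.051]]
contact [29 26  1  1  1] [[ 0.454 -0.334  0.051]]
contact [34 26  1  1  1] [[ 0.455 -0.349  0.051]]
clk 20.12 tcp [ 0.491 -0.278  0.209] yaw_y 20.55341797740706 z [-0.     0.001 -1.   ] units [-0.447 -0.155  3.122] F [-0.434 -0.386 -0.026]
```

Request:
{"name": "carry_out", "arguments": {"motion": [{"xyz": [-0.25,-0.08,0.2],"roll": 0,"claw": 0},{"xyz": [-0.22,-0.07,0.6],"roll": 0,"claw": 0},{"xyz": [0,0,0.8],"roll": 0,"claw": 0},{"xyz": [0,0,0.8],"roll": 0,"claw": 0},{"xyz": [0,0,0.5],"roll": 0,"claw": 0},{"xyz": [0,0,0.2],"roll": 0,"claw": 0},{"xyz": [0,0,0],"roll": 0,"claw": 0}]}}

```text
clock: 21.0
eef_pos: [0.4922, -0.3085, 0.0231]
tcp_rot: [-0.0, 0.57, 0.822, 0.0]
contact_force: [0.4, -0.0, 0.6]
width: 1.002
grip_force: 0.0
```

Request:
{"name": "carry_out", "arguments": {"motion": [{"xyz": [0,0,0],"roll": 0,"claw": 0.3},{"xyz": [0,0,0],"roll": 0,"claw": 0.45},{"xyz": [0,0,0],"roll": 0,"claw": 0.6},{"xyz": [0,0,0],"roll": 0,"claw": 0.75},{"xyz": [0,0,0],"roll": 0,"claw": 0.75},{"xyz": [0,0,0],"roll": 0,"claw": 0.75}], "force": 30}}

```text
clock: 21.75
eef_pos: [0.4928, -0.3088, 0.0242]
tcp_rot: [0.001, 0.57, 0.822, 0.0]
contact_force: [-0.3, -1.0, 6.3]
width: 0.417
grip_force: 31.5
```

```bash
python3 - <<'E'
from h import *
go([.4925,-.3075,.022])
E
```

```text
clk 21.75 tcp [ 0.493 -0.309  0.024] yaw_y 20.542713605222307 z [ 0.001 -0.001 -1.   ] units [0.021 0.002 0.036] F [-0.316 -1.031  6.262]
```

Request:
{"name": "carry_out", "arguments": {"motion": [{"xyz": [0,0,-0.1],"roll": 0,"claw": 0.75},{"xyz": [0,0,-0.4],"roll": 0,"claw": 0.75},{"xyz": [0,0,-0.7],"roll": 0,"claw": 0.75},{"xyz": [0,0,-0.8],"roll": 0.4,"claw": 0.75},{"xyz": [0,0,-0.4],"roll": 0.6,"claw": 0.75},{"xyz": [0.2,0,0],"roll": 0.6,"claw": 0.75},{"xyz": [0.4,0,0],"roll": 0.44,"claw": 0.75},{"xyz": [0.6,0,0],"roll": 0.2,"claw": 0.75}]}}

```text
clock: 22.75
eef_pos: [0.4831, -0.2365, 0.1664]
tcp_rot: [-0.001, 0.692, 0.722, -0.0]
contact_force: [0.1, -0.2, -2.0]
width: 0.416
grip_force: 30.6
```

```bash
python3 - <<'E'
from h import *
go([.510,.118,.15])
E
```

```text
clk 22.75 tcp [ 0.483 -0.237  0.166] yaw_y 2.466504902675013 z [-0.001  0.001 -1.   ] units [5.884 0.702 0.277] F [ 0.118 -0.212 -1.951]
```

Request:
{"name": "carry_out", "arguments": {"motion": [{"xyz": [0.7,0.1,0],"roll": 0,"claw": 0.75},{"xyz": [0.8,0.1,0],"roll": 0,"claw": 0.75},{"xyz": [0.8,0.1,0],"roll": 0,"claw": 0.75},{"xyz": [0.8,0.1,0],"roll": 0,"claw": 0.75},{"xyz": [0.8,0.1,0],"roll": 0,"claw": 0.75},{"xyz": [0.7,0.1,0],"roll": 0,"claw": 0.75},{"xyz": [0.5,0.05,0],"roll": 0,"claw": 0.75},{"xyz": [0.25,0,0],"roll": 0,"claw": 0.75}]}}

```text
clock: 23.75
eef_pos: [0.5076, 0.0867, 0.1666]
tcp_rot: [-0.0, 0.69, 0.724, -0.0]
contact_force: [-0.1, -1.2, -2.2]
width: 0.414
grip_force: 30.6
```

Request:
{"name": "carry_out", "arguments": {"motion": [{"xyz": [0,0,0],"roll": 0,"claw": 0.75},{"xyz": [0,0,0],"roll": 0,"claw": 0.75}]}}

```text
clock: 24.0
eef_pos: [0.508, 0.0844, 0.167]
tcp_rot: [0.0, 0.691, 0.723, -0.0]
contact_force: [-0.3, -0.5, -1.4]
width: 0.417
grip_force: 30.6
```

```bash
python3 - <<'E'
from h import *
go([.510,.118,.06])
s=robot.observe();m=robot.camera_model("wrist");im=robot.get_image("wrist")
im2=im.copy()
zt=s["eef_pos"][2]+.026
cs=np.array([.510,.1185,0])
bay=[cs+LX*a*.0205+LY*b*.0425+np.array([0,0,.020]) for a,b in((1,1),(1,-1),(-1,-1),(-1,1))]
pk=[s["eef_pos"]+np.array([0,.0013,.026])+LX*a*.018+LY*b*.040 for a,b in((1,1),(1,-1),(-1,-1),(-1,1))]
for P,c in((bay,(255,0,0)),(pk,(0,0,255))):
    cv2.polylines(im2,[np.round(proj(m,P)).astype(int).reshape(-1,1,2)],True,c,1)
cv2.imwrite("pics/w4.png",im2)
E
```

```text
clk 24.0 tcp [0.508 0.084 0.167] yaw_y 2.558534308036103 z [-0. -0. -1.] units [0.558 0.058 1.783] F [-0.317 -0.516 -1.384]
```

View pics/w4.png

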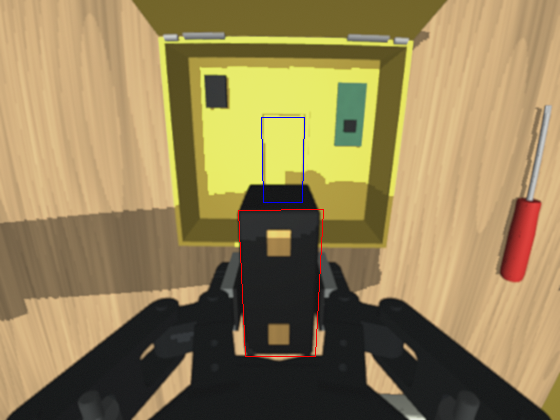

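The wrist view shows the pack's top matching the predicted red outline. The predicted bay (blue) lies on or near the rib lines at x≈262–307, y≈115. I'll check the rib edges numerically.

```bash
python3 - <<'E'
from h import *
m=robot.camera_model("wrist");im=robot.get_image("wrist")
print(im[106:124,275:292,1].mean(1).astype(int))
print(im[130:165,252:318,1].mean(0).astype(int))
cs=np.array([.510,.1185,0])
f=lambda a,b,z:proj(m,[cs+LX*a+LY*b+np.array([0,0,z])])[0]
print("rear y top/floor",f(0,-.0425,.02),f(0,-.0425,.008),"sides",f(.0205,-.02,.02),f(.0205,-.02,.008),f(-.0205,-.02,.02),f(-.0205,-.02,.008))
# rim corners
print("hinge rim", f(0,-.097,.07),"side rims",f(.095,-.02,.07),f(-.095,-.02,.07))
g=im[150]; print(np.where(np.abs(np.diff(g[155:190,0].astype(int)))>25)[0]+155, np.where(np.abs(np.diff(g[385:420,0].astype(int)))>25)[0]+385)
E
```

```text
[236 236 236 236 236 237 233 215 186 200 228 236 236 236 236 236 236 236]
[236 236 236 236 236 236 236 237 236 229 197 173 188 216 234 237 236 236
 236 236 236 236 236 236 236 236 236 236 236 236 236 236 236 236 236 236
 236 236 236 236 236 236 236 236 236 236 236 236 236 234 222 205 216 233
 236 233 230 232 235 236 236 236 236 236 236 236]
rear y top/floor [282.692 116.476] [282.526 116.299] sides [261.671 140.511] [262.323 139.405] [303.654 140.396] [302.679 139.293]
hinge rim [283.697  41.304] side rims [167.463 147.015] [399.432 146.395]
[173] []
```

Request:
{"name": "carry_out", "arguments": {"motion": [{"xyz": [0.3,0.035,0],"roll": 0,"claw": 0.75},{"xyz": [0.27,0.032,0.1],"roll": 0,"claw": 0.75},{"xyz": [0,0,0.4],"roll": 0,"claw": 0.75},{"xyz": [0,0,0.4],"roll": 0,"claw": 0.75},{"xyz": [0,0,0.4],"roll": 0,"claw": 0.75},{"xyz": [0,0,0.3],"roll": 0,"claw": 0.75},{"xyz": [0,0,0.2],"roll": 0,"claw": 0.75},{"xyz": [0,0,0],"roll": 0,"claw": 0.75}]}}

```text
clock: 25.1
eef_pos: [0.5101, 0.1199, 0.0584]
tcp_rot: [-0.0, 0.691, 0.723, -0.001]
contact_force: [0.2, 0.5, -2.0]
width: 0.413
grip_force: 30.5
```

```bash
python3 - <<'E'
from h import *
go([.5105,.1187,.0322])
E
```

```text
clk 25.1 tcp [0.51  0.12  0.058] yaw_y 2.624552360821803 z [-0.001 -0.    -1.   ] units [-0.021  0.006  0.436] F [ 0.212  0.544 -1.969]
```

Request:
{"name": "carry_out", "arguments": {"motion": [{"xyz": [-0.02,0.006,0.1],"roll": 0,"claw": 0.75},{"xyz": [0,0,0.08],"roll": 0,"claw": 0.75},{"xyz": [0,0,0.04],"roll": 0,"claw": 0.75},{"xyz": [0,0,0.04],"roll": 0,"claw": 0.75},{"xyz": [0,0,0],"roll": 0,"claw": 0.75}]}}

```text
clock: 25.72
eef_pos: [0.5109, 0.1186, 0.0434]
tcp_rot: [-0.0, 0.691, 0.723, -0.0]
contact_force: [0.3, -0.3, -2.1]
width: 0.415
grip_force: 30.5
```

Request:
{"name": "carry_out", "arguments": {"motion": [{"xyz": [0,0,0.04],"roll": 0,"claw": 0.75},{"xyz": [0,0,0.03],"roll": 0,"claw": 0.75},{"xyz": [0,0,0.03],"roll": 0,"claw": 0.75},{"xyz": [0,0,0],"roll": 0,"claw": 0.75}]}}

```text
clock: 26.22
eef_pos: [0.5108, 0.1186, 0.0373]
tcp_rot: [-0.0, 0.691, 0.723, -0.0]
contact_force: [0.1, -0.1, -2.1]
width: 0.413
grip_force: 30.5
```

In between the ribs without contact. Lowering on to the floor.

Request:
{"name": "carry_out", "arguments": {"motion": [{"xyz": [0,0,0.03],"roll": 0,"claw": 0.75},{"xyz": [0,0,0.02],"roll": 0,"claw": 0.75},{"xyz": [0,0,0.015],"roll": 0,"claw": 0.75},{"xyz": [0,0,0],"roll": 0,"claw": 0.75}]}}

```text
clock: 26.72
eef_pos: [0.5109, 0.1186, 0.0335]
tcp_rot: [-0.0, 0.691, 0.723, -0.0]
contact_force: [-0.6, -0.2, -3.1]
width: 0.417
grip_force: 30.5
```

Request:
{"name": "carry_out", "arguments": {"motion": [{"xyz": [0,0,0.015],"roll": 0,"claw": 0.75},{"xyz": [0,0,0],"roll": 0,"claw": 0.75}]}}

```text
clock: 26.98
eef_pos: [0.5109, 0.1186, 0.0326]
tcp_rot: [-0.0, 0.691, 0.723, -0.0]
contact_force: [-0.3, -0.2, -1.6]
width: 0.419
grip_force: 30.5
```

Request:
{"name": "carry_out", "arguments": {"motion": [{"xyz": [0,0,0.012],"roll": 0,"claw": 0.75},{"xyz": [0,0,0],"roll": 0,"claw": 0.75}]}}

```text
clock: 27.22
eef_pos: [0.511, 0.1187, 0.0322]
tcp_rot: [0.0, 0.691, 0.723, 0.0]
contact_force: [-0.6, 0.8, -0.9]
width: 0.414
grip_force: 30.8
```

Request:
{"name": "carry_out", "arguments": {"motion": [{"xyz": [0,0,0.01],"roll": 0,"claw": 0.75},{"xyz": [0,0,0],"roll": 0,"claw": 0.75}]}}

```text
clock: 27.48
eef_pos: [0.511, 0.1187, 0.0322]
tcp_rot: [0.0, 0.691, 0.723, 0.0]
contact_force: [-4.4, 0.1, 5.6]
width: 0.419
grip_force: 31.5
```

Request:
{"name": "carry_out", "arguments": {"motion": [{"xyz": [0,0,0],"roll": 0,"claw": 0.55},{"xyz": [0,0,0],"roll": 0,"claw": 0.45},{"xyz": [0,0,0],"roll": 0,"claw": 0.35},{"xyz": [0,0,0],"roll": 0,"claw": 0.3},{"xyz": [0,0,-0.1],"roll": 0,"claw": 0.3},{"xyz": [0,0,-0.3],"roll": 0,"claw": 0.3},{"xyz": [0,0,-0.7],"roll": 0,"claw": 0.3},{"xyz": [0,0,-0.8],"roll": 0,"claw": 0.3}]}}

```text
clock: 28.48
eef_pos: [0.5107, 0.1186, 0.1475]
tcp_rot: [-0.0, 0.691, 0.723, 0.0]
contact_force: [0.4, -0.5, -0.5]
width: 0.704
grip_force: 0.0
```

Request:
{"name": "carry_out", "arguments": {"motion": [{"xyz": [-0.5,0,-0.5],"roll": 0,"claw": 0.3},{"xyz": [-0.8,0,-0.3],"roll": 0,"claw": 0.3},{"xyz": [-0.8,0,0],"roll": 0,"claw": 0.3},{"xyz": [-0.6,0,0],"roll": 0,"claw": 0.3},{"xyz": [0,0,0],"roll": 0,"claw": 0.3}]}}

```text
clock: 29.1
eef_pos: [0.5184, -0.0452, 0.1948]
tcp_rot: [0.001, 0.692, 0.722, 0.0]
contact_force: [-1.1, 0.5, 0.1]
width: 0.702
grip_force: 0.0
```

```bash
python3 - <<'E'
from h import *
go(d=[0,0,0])
t=robot.get_image("top");s=robot.get_image("side")
a=cv2.resize(t[180:290,165:275],None,fx=3.6,fy=3.6,interpolation=cv2.INTER_CUBIC);b=cv2.resize(s[110:250,160:300],(396,396),interpolation=cv2.INTER_CUBIC)
cv2.imwrite("pics/fin.png",np.hstack([a,b]))
m=robot.camera_model("top");im_=t.astype(int)
k=((im_.max(2)<70)*255).astype(np.uint8)
c=big(cv2.morphologyEx(k,cv2.MORPH_CLOSE,np.ones((5,5))),(208,222,262,255)); r=cv2.minAreaRect(plane(m,c,.058)[:,:2].astype(np.float32)*1000); print(r)
E
```

```text
clk 29.1 tcp [ 0.518 -0.045  0.195] yaw_y 2.420910123868297 z [ 0.002 -0.    -1.   ] units [0. 0. 0.] F [-1.112  0.494  0.057]
((507.2269592285156, 117.9508056640625), (40.01660919189453, 79.77023315429688), 2.6389708518981934)
```

View pics/fin.png

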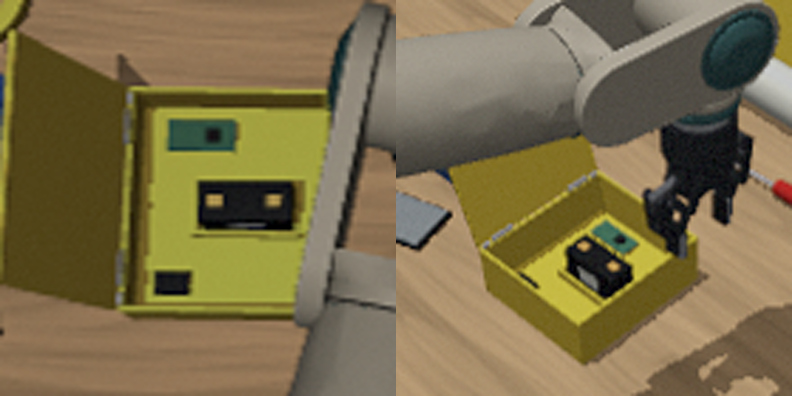

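The pack sits flat between the ribs with its contacts at about (213,200) and (273,200) in the left crop. The lid stands open and the gripper is clear of everything. Handing in.

```bash
python3 -c "
from workcell import robot
print(robot.job_done())"
```

```text
the job is handed in; nothing more can be done
None
```

I handed the job in at about 29 s: the lid is open on its stop after a press of about 10.7 N, and the pack is released upright in its bay; no verdict came back.

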